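# Put the ink pots away in the ventilated cabinet

### The job

Raise the counterbalanced front sash of the clear ink cabinet (a push under its black lip moves it) until the underside of the lip is level with the red collar on the post, and leave it there. Then reach in under the sash and set each ink pot upright in the tray of its lid's colour, blue in blue and yellow in yellow, without dropping it. Leave the ink knife, the thinner bottle and the black ink jar where they are.

Things in the scene. Friction and masses are not known exactly. Their poses are not given: they have to be found in the camera images.
- cabinet: Fixed clear-panelled cabinet, aluminium frame, 520 wide, 280 deep, roof 400 high, closed but for the front. Origin on the table, middle of the front (sash) plane; x points into it (yaw within 0.12 rad of ahead), y left, z up. Front opening: 460 wide between 26 square posts at y = +-245 (680 tall), from its floor (10 above the table) to a clear cross panel 355 up, 20 behind the front plane. The sash runs over it.
- sash_edge (a point): Mid-point of the lower front edge of the sash's black lip. Sash: clear panel 440 wide, 280 high, in the front plane; the lip along its foot is 440 wide, 18 high and sticks out 30 towards the robot. The point is on the lip's underside, which starts 75 to 110 above the table and can rise to 355. Counterweighted: 3 to 6 N moves it either way, it stays where left.
- sash (a joint): Sash height: 0 when lowest (lip underside 75 above the table), growing upward, in m.
- mark (a point): Centre of the red collar, 44 square and 10 high, around the right-hand (cabinet y = -245) front post, 290 to 330 above the table. The lip's underside is to come level with this point.
- pot_blue_mid (a point): Ink pot with a blue lid: round metal tin of diameter 51, height 75, standing on the table, about 0.14 to 0.28 kg. The point is its centre, half-way up (37.5 above its foot); z is its axis.
- pot_yellow_mid (a point): The same kind of pot with a yellow lid; point and axes likewise.
- tray_blue_mid (a point): Square blue tray fixed on the cabinet floor, centre 72 behind the front plane: 112 outside, 104 inside, rim 13 above its inner floor. The point is the centre of its inner floor, 14 above the table. The two trays stand side by side 180 apart along the cabinet's y, in either order.
- tray_yellow_mid (a point): The same kind of tray in yellow; point likewise.
- ink_knife: Bystander: ink knife (spatula) 200 long lying flat in front of the cabinet, under 35 high; origin near its middle. Not to be moved.
- thinner: Bystander: amber bottle, diameter 64, 150 high, standing inside the cabinet behind the trays on the right, about 172 behind the front plane; origin under its centre. Not to be moved.
- black_ink: Bystander: wide jar with a black cap, diameter 74, 85 high, standing inside the cabinet behind the trays on the left, about 172 behind the front plane; origin under its centre. Not to be moved.

How it is judged (in metres and radians):
On the way, in this order (a step that is already met when the one before it is completed fails the run):
1. the sash is raised so that the lip's underside is level with the red collar (within 10 mm), and still (z of sash_edge in the frame of mark between -0.01 and 0.01 m and velocity of joint sash between -0.01 and 0.01 m/s), for 0.3 s.
2. both pots stand upright in the trays of their lid colours (horizontal distance between pot_blue_mid and tray_blue_mid below 0.042 m and z of pot_blue_mid in the frame of tray_blue_mid between 0.032 and 0.043 m and angle between each of pot_blue_mid, pot_yellow_mid's own z axis and vertical below 0.12 rad and linear speed of each of pot_blue, pot_yellow below 0.02 m/s and horizontal distance between pot_yellow_mid and tray_yellow_mid below 0.042 m and z of pot_yellow_mid in the frame of tray_yellow_mid between 0.032 and 0.043 m), for 0.2 s.
At the end, for the whole second after the job is handed in: The sash's lip underside is within 10 mm of the height of the red collar's centre and still; the blue-lidded pot stands upright (within 0.12 rad) and at rest on the floor of the blue tray, centre within 42 mm of the tray's centre, and the yellow-lidded pot likewise in the yellow tray (all of step 1 and all of step 2); the robot touches nothing.
It fails at once if the ink knife, thinner bottle or black ink jar is moved more than 30 mm (distance of any of ink_knife, thinner, black_ink from where it was at the start of the episode above 0.03 m).
It fails at once if a pot is dropped (falls free more than about 2 cm) ((linear speed of pot_blue above 0.65 m/s and contact force between pot_blue and the fingers below 0.05 N) or (linear speed of pot_yellow above 0.65 m/s and contact force between pot_yellow and the fingers below 0.05 N)).
It also fails if it takes over 72 s, if anything falls off the work surface, if the arm or the gripper's body presses on something with over 40 N, if the wrist force passes 120 N, or if a joint passes its speed limit or range.

### The arm

A 6-joint arm with a two-finger parallel gripper is mounted at the origin on the work surface. World frame = base frame: x ahead of the robot, y to its left, z up, the work surface at z = 0. Lengths are in mm, angles in rad, forces in N, time in s.
With the tool pointing down it reaches from about 350 to 775 mm from the base axis. Payload 7.3 kg.
Tool frame: the origin (TCP) lies at the very end of the fingers, on their centre line; the grasp point (between the pads) lies 19 mm behind it (bot.grip_point_offset is the distance from the TCP to the grasp point, in mm); z points along the fingers, y is the line along which they close (so a half turn about z gives the same grasp; the last joint's range is limited). The gripper opens to 92 mm and grips with 3 to 60 N. Pads are 19 mm wide; open, the fingers measure 130 mm over their backs; the gripper's body (75 mm by 190 mm) begins 47 mm behind the grasp point.
Start: joints at [1.052, 0.342, 1.524, -0, 1.275, -0.146], TCP at [191.205, 488.964, 226.741] pointing down, gripper open.
Joint ranges: [-2.53, 2.53], [-0.77, 2.02], [0.04, 2.7], [-1, 4.14], [0.28, 2.66], [-3.11, 3.11]. Speed limits (rad/s): [2.57, 2.57, 3.14, 3.14, 3.14, 3.14].

### API

Orientations are given as [roll, pitch, yaw] about the fixed x, y, z axes, in that order (R = Rz(yaw) Ry(pitch) Rx(roll)).
In Python, from plant import bot gives the robot as it stands. The module is installed in compiled form; this text tells all that it offers.
- The arm moves only by the shell command python3 -m jog 'ROWS' [OPENING]. ROWS is JSON, a list of rows, each a list of 6 numbers: the shift along the tool's x, y, z in mm, then the turn, a rotation vector about the tool's x, y, z in rad. In form: [[dx, dy, dz, rx, ry, rz], ...]. A call has 1 to 12 rows; each row shifts and turns the commanded pose from where the row before left it, along the tool's axes as they then stand; what a row does not reach is not made up. A row lasts 1/10 s, in which the tool goes at most 50 mm and 8.59 degrees, less where a joint would pass 70% of its speed; a pose out of reach is approached as far as the arm can. A call with a gripper value outside its range is refused whole. OPENING is the opening in per cent of the stroke, from 0 (shut) to 100 (fully open), set as the call begins (- or left out, the last holds). The fingers move at their own pace and stop on an object; the grip force is fixed at half the most. Time passes only in rows, so rows that do not move let the fingers close. It gives the time, the measured TCP pose, the force, the opening and the grip force at its end, in the units of the state.
- bot.get_obs(): the state, without advancing time (a new reading comes with each control period).
- bot.capture(name): name is "scene" or "top" or "wrist"; returns the picture (420x560x3 uint8, red, green, blue); there is no depth.
- bot.camera_model(name): a dict with "fx", "fy", "cx", "cy" (pixels), "position" and "orientation" of the camera in the world; the wrist camera has in their place "T_tool_cam" (4x4, takes a point from camera to tool coordinates, whose origin is the TCP and whose axes are the flange's). Camera axes: x right, y down, z forward; pixel columns grow to the right and rows downward; lengths in mm; the calibration is good to about 2 mm. A picture is of the moment at which its call begins: read the wrist's pose just before it. camera_model takes no time and is no camera call.
- bot.close_job(): hands the job in; it is judged then, once.
Trained networks look in the newest picture that a camera, given by its name, has taken for a name from the list of things; names that differ only in an ending like _2 or _b are one class to them, and where a whole thing is asked for, a point or a joint stands for the part that bears it (a point fixed in the world has none). Each returns a list of dicts, best first, with "p" (0 to 1); they miss things now and then, are a little off and sometimes report something else, mostly with a low value. They report only what shows in the picture. A call takes as long as a camera call.
- bot.outline_of(target, camera): "mask" (420x560 bool, what is visible of it) and "pixel" ([column, row] in pixels, amid what is visible of it).
The state is a dict: "time": time; "joint_positions": joint angles; "dq": joint speeds; "tau": joint torques, N m; "tool_pos": TCP position; "tcp_rot": TCP orientation; "contact_force": force on the tool from outside, world axes, zero at the start; "moment": the same for the moment, N m; "grip_width": finger opening in mm; "finger_force": force on a finger pad.
Only numpy, scipy, OpenCV 4.12 (cv2) and the standard library are available. Lean on these libraries where they do the work, as an engineer would, in place of code of your own. Each camera call takes 0.05 s, during which the arm holds its last target. There are 200 camera calls.

## Working session

There is one attempt and no reset: what is moved stays moved. The work goes in short steps, Python scripts to look and compute and a shell command to move; the robot and the scene stay as the last step left them, time stands still between calls to the robot, and variables do not carry over. Pictures are saved under pics/ and viewed, at most 12 in all, crops included, and the job is handed in when it is done.

```bash
mkdir -p pics; cat > h.py <<'E'
import numpy as np, cv2
from scipy.spatial.transform import Rotation as R
from plant import bot
def cam(n,obs=None):
    m=bot.camera_model(n)
    if 'T_tool_cam' in m:
        o=obs; T=np.eye(4); T[:3,:3]=R.from_euler('xyz',o['tcp_rot']).as_matrix(); T[:3,3]=o['tool_pos']
        T=T@np.array(m['T_tool_cam']); return m,T[:3,:3],T[:3,3]
    q=np.array(m['orientation']); 
    Rm=q if q.shape==(3,3) else (R.from_euler('xyz',q).as_matrix() if q.size==3 else R.from_quat(q).as_matrix())
    return m,Rm,np.array(m['position'])
def proj(P,c):
    m,Rm,t=c; p=(np.atleast_2d(P)-t)@Rm
    return np.c_[m['fx']*p[:,0]/p[:,2]+m['cx'],m['fy']*p[:,1]/p[:,2]+m['cy']]
def ray(px,c):
    m,Rm,t=c; d=Rm@np.array([(px[0]-m['cx'])/m['fx'],(px[1]-m['cy'])/m['fy'],1]); return t,d/np.linalg.norm(d)
def onz(px,c,z):
    t,d=ray(px,c); return t+d*(z-t[2])/d[2]
def tri(rays):
    A=sum(np.eye(3)-np.outer(d,d) for t,d in rays); b=sum((np.eye(3)-np.outer(d,d))@t for t,d in rays); return np.linalg.solve(A,b)
E
python3 - <<'E'
from h import *
np.set_printoptions(precision=1,suppress=True)
print(bot.get_obs())
ims=[]
for n in ['scene','top']:
    print(n,bot.camera_model(n))
    im=bot.capture(n); cv2.imwrite(f'pics/{n}0.png',im[:,:,::-1])
    c=cam(n)
    for t in ['cabinet','sash_edge','mark','pot_blue_mid','pot_yellow_mid','tray_blue_mid','tray_yellow_mid','ink_knife','thinner','black_ink']:
        for r in bot.outline_of(t,n)[:2]:
            ys,xs=np.nonzero(r['mask']); print(t,round(r['p'],2),r['pixel'],(xs.min(),xs.max(),ys.min(),ys.max()) if len(xs) else '',onz(r['pixel'],c,37))
print(bot.camera_model('wrist'))
E
```

```text
{'time': 0.0, 'joint_positions': array([ 1.1,  0.3,  1.5,  0. ,  1.3, -0.1]), 'dq': array([-0., -0.,  0., -0.,  0.,  0.]), 'tau': array([  0. , -43.1, -24.4,   0.1,   0.1,  -0. ]), 'tool_pos': array([191. , 488.6, 226.1]), 'tcp_rot': array([-3.1, -0. ,  2.8]), 'contact_force': array([-0.1, -0.6,  0.5]), 'moment': array([-0., -0., -0.]), 'finger_force': 0.0, 'grip_width': 91.89991109149145}
scene {'fx': 409.4750471264532, 'fy': 409.4750471264532, 'cx': 276.88485886988195, 'cy': 214.58177600554072, 'position': array([ 603.4,  308.4, 1122.5]), 'orientation': array([-2.8,  0. ,  3.1])}
cabinet 0.91 [198.9, 192.1] (np.int64(117), np.int64(292), np.int64(0), np.int64(336)) [ 812.6 -116.    37. ]
mark 0.7 [270.3, 79.4] (np.int64(253), np.int64(271), np.int64(67), np.int64(85)) [ 598.4 -483.8   37. ]
pot_blue_mid 0.98 [358.0, 372.3] (np.int64(346), np.int64(370), np.int64(360), np.int64(384)) [408.  376.6  37. ]
pot_yellow_mid 0.74 [325.7, 117.5] (np.int64(316), np.int64(333), np.int64(105), np.int64(130)) [ 435.8 -342.6   37. ]
tray_yellow_mid 0.47 [259.2, 186.2] (np.int64(260), np.int64(26
[... 1058 characters left out ...]
np.int64(248), np.int64(286), np.int64(191), np.int64(197)) [685.6  53.6  37. ]
tray_yellow_mid 0.5 [327.4, 190.9] (np.int64(310), np.int64(348), np.int64(189), np.int64(195)) [ 697.8 -127.    37. ]
ink_knife 0.94 [267.3, 289.1] (np.int64(254), np.int64(282), np.int64(240), np.int64(312)) [419.8  37.8  37. ]
black_ink 0.7 [141.8, 295.4] (np.int64(129), np.int64(155), np.int64(283), np.int64(302)) [397.6 379.9  37. ]
{'fx': 316.81241242749337, 'fy': 316.81241242749337, 'cx': 284.1531565956712, 'cy': 213.28004330012, 'T_tool_cam': array([[   0. ,   -1. ,   -0.3,   74.2],
       [   1. ,    0. ,   -0. ,    1.1],
       [   0. ,   -0.3,    1. , -157.6],
       [   0. ,    0. ,    0. ,    1. ]])}
```

View pics/scene0.png

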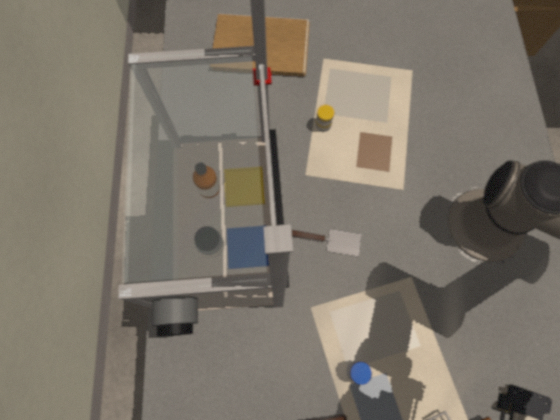

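View pics/top0.png

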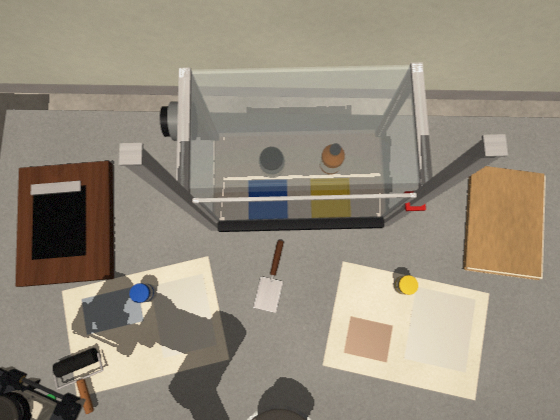

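The scene view shows the blue pot lid at (361,373), yellow at (326,113), the red collar at (262,76), the yellow tray at (245,186) and the blue tray at (248,247). The top view shows the lip spanning (219..384, 225), the collar at (415,208), the knife at (268,280), blue pot at (140,293) and yellow pot at (408,285). I'll zoom in on the cabinet.

```bash
python3 - <<'E'
from h import *
t=cv2.imread('pics/top0.png');s=cv2.imread('pics/scene0.png')
cv2.imwrite('pics/tc.png',cv2.resize(t[165:240,205:435],None,fx=3.4,fy=3.4,interpolation=cv2.INTER_CUBIC))
cv2.imwrite('pics/sc.png',cv2.resize(s[50:300,180:310],None,fx=2.4,fy=2.4,interpolation=cv2.INTER_CUBIC))
np.set_printoptions(precision=1,suppress=True)
T,S=cam('top'),cam('scene')
def seg(im,lo,hi,box):
    h=cv2.cvtColor(im,cv2.COLOR_BGR2HSV);m=cv2.inRange(h,lo,hi);k=np.zeros_like(m);x0,x1,y0,y1=box;k[y0:y1,x0:x1]=m[y0:y1,x0:x1]
    ys,xs=np.nonzero(k);return np.array([xs.mean(),ys.mean()]),len(xs),(xs.min(),xs.max(),ys.min(),ys.max())
B=((105,150,80),(125,255,255));Y=((20,170,120),(32,255,255));Rd=((0,180,100),(8,255,255))
for nm,c,bt,bs in [('blue',B,(120,165,275,310),(340,380,355,390)),('yel',Y,(390,425,270,300),(310,340,98,130)),('red',Rd,(395,435,190,220),(245,280,60,95))]:
    a=seg(t,*c,bt);b=seg(s,*c,bs);print(nm,a,b,tri([ray(a[0],T),ray(b[0],S)]),onz(a[0],T,75),onz(b[0],S,75))
E
```

```text
blue (array([139.1, 292.7]), 287, (np.int64(130), np.int64(148), np.int64(284), np.int64(301))) (array([362.4, 374. ]), 200, (np.int64(354), np.int64(369), np.int64(364), np.int64(382))) [404.4 378.2  67.5] [405.4 375.   75. ] [404.8 378.3  75. ]
yel (array([407.9, 284.4]), 283, (np.int64(399), np.int64(417), np.int64(275), np.int64(293))) (array([325.2, 112.5]), 175, (np.int64(318), np.int64(332), np.int64(106), np.int64(119))) [ 439.4 -339.7   68.2] [ 437.9 -337.    75. ] [ 441.9 -336.3   75. ]
red (array([413.6, 207.5]), 96, (np.int64(405), np.int64(424), np.int64(203), np.int64(210))) (array([267.4,  76.3]), 51, (np.int64(254), np.int64(271), np.int64(68), np.int64(83))) [ 603.9 -292.5  309.1] [ 646.3 -360.1   75. ] [ 607.  -467.4   75. ]
```

View pics/tc.png

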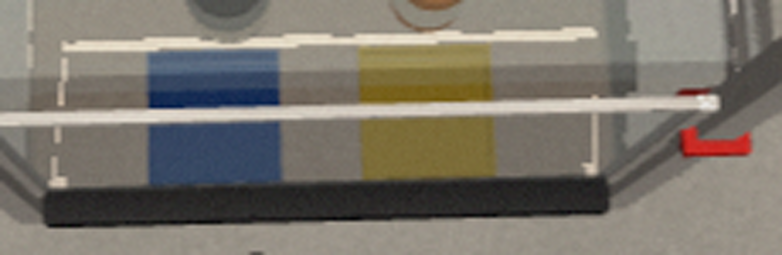

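View pics/sc.png

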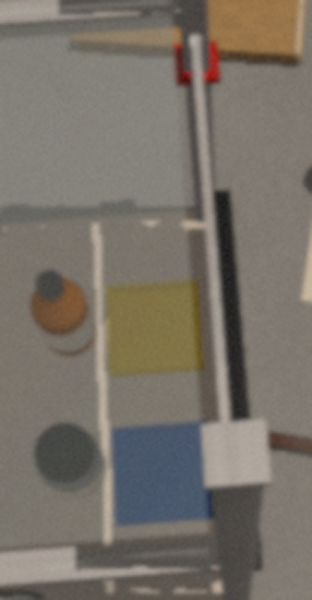

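The crops show the lip corners, the back edges of both trays (blue to the left/+y, yellow to the right), and the collar outline. Next I fit the cabinet pose to them.

```bash
python3 - <<'E'
from h import *
from scipy.optimize import least_squares
np.set_printoptions(precision=1,suppress=True)
T,S=cam('top'),cam('scene')
def W(p,P): x,y,a=p[:3]; c,s=np.cos(a),np.sin(a); return np.array([x+c*P[0]-s*P[1],y+s*P[0]+c*P[1],P[2]])
def F(p):
    zl,zc,xc=p[3:6]
    return [(T,(-30,220,zl),(218.5,231.8)),(T,(-30,-220,zl),(383.5,227.4)),(T,(0,220,zl+18),(218,220.9)),(T,(0,-220,zl+18),(383.2,217)),
    (T,(128,146,27),(249.1,179.7)),(T,(128,34,27),(286.8,179.7)),(T,(128,-34,27),(311.2,178.2)),(T,(128,-146,27),(349.1,177.6)),
    (S,(128,-146,27),(224.6,169.6)),(S,(128,-34,27),(226.3,206.3)),(S,(128,34,27),(227,229)),(S,(128,146,27),(229,268)),
    (T,(xc-22,-223,zc-5),(406.2,211.2)),(T,(xc-22,-267,zc-5),(425.6,210.3)),(S,(xc-22,-223,zc+5),(270.8,83.3)),(S,(xc-22,-267,zc+5),(270.8,67.5)),(S,(xc+22,-267,zc+5),(253.8,68.8))]
f=lambda p:np.concatenate([(proj(W(p,P),c)[0]-u) for c,P,u in F(p)])
r=least_squares(f,[640,-40,0,100,310,0],x_scale=[10,10,.01,10,10,10],loss='soft_l1')
print(r.x, 'yaw',round(r.x[2],4)); print(f(r.x).reshape(-1,2))
p=r.x
for n,P in dict(lip_under_mid=(-15,0,p[3]),lipR=(-15,-200,p[3]),mark=(p[5],-245,p[4]),trayB=(72,90,14),trayY=(72,-90,14),thinner=(172,-90,75),jar=(172,90,40)).items(): print(n,W(p,P))
np.save('cab.npy',p)
E
```

```text
[606.8 -50.1   0.   89.7 305.5   0.5] yaw 0.0435
[[ 0.5  0.6]
 [-0.6  0.5]
 [-0.  -0.6]
 [ 0.4 -1.3]
 [-1.1  0.4]
 [-0.  -0.6]
 [-0.9  0.3]
 [-0.1 -0.2]
 [ 0.  -1. ]
 [-0.1 -1.5]
 [ 0.3 -1.2]
 [ 0.  -0.4]
 [-1.5 -0.3]
 [-1.1  0.1]
 [ 1.6 -0.2]
 [ 0.2 -0.2]
 [-1.4 -0.3]]
lip_under_mid [591.8 -50.8  89.7]
lipR [ 600.5 -250.6   89.7]
mark [ 618.  -294.9  305.5]
trayB [674.8  42.9  14. ]
trayY [ 682.7 -136.9   14. ]
thinner [ 782.6 -132.5   75. ]
jar [774.7  47.3  40. ]
```

```bash
R='[0,0,0,0,0,0.145]'; python3 -m jog '[[0,0,0,0,0,0.145],[0,0,0,0,0,0.145],[0,0,0,0,0,0.145],[0,0,0,0,0,0.145],[0,0,0,0,0,0.145],[0,0,0,0,0,0.145],[0,0,0,0,0,0.145],[0,0,0,0,0,0.145],[0,0,0,0,0,0.145],[0,0,0,0,0,0.145],[0,0,0,0,0,0.145],[0,0,0,0,0,0.145]]' 0; python3 -c "
from plant import bot
print(bot.get_obs())"
```

```text
time: 2.3
tool_pos: [191.2, 489.0, 226.7]
tcp_rot: [-3.142, -0.0, 1.023]
contact_force: [-0.3, 0.0, 0.3]
grip_width: 2.4
finger_force: 0.0
{'time': 2.3, 'joint_positions': array([1.05198953e+00, 3.42002270e-01, 1.52409446e+00, 2.72751126e-08,
       1.27542100e+00, 1.59996012e+00]), 'dq': array([-1.64552868e-04, -2.71486126e-04, -2.88412487e-03,  3.61131268e-03,
       -2.90326715e-04,  1.43867837e+00]), 'tau': array([-2.84833135e-03, -4.32445264e+01, -2.45717132e+01,  3.18237569e-02,
       -7.83601007e-02, -1.92381598e+00]), 'tool_pos': array([191.20794888, 488.9582863 , 226.74126432]), 'tcp_rot': array([-3.14159044e+00, -7.48906882e-05,  1.02282573e+00]), 'contact_force': array([-0.30368137,  0.01420015,  0.32498423]), 'moment': array([-0.07778596,  0.05818672, -0.01889983]), 'finger_force': 0.0, 'grip_width': 2.4064247849063944}
```

```bash
python3 -m jog '[[0,45,0,0,0,0.14],[0,45,0,0,0,0.14],[0,45,0,0,0,0.14],[0,45,0,0,0,0.14],[0,45,0,0,0,0.14],[0,45,0,0,0,0.14],[0,45,0,0,0,0.14],[0,45,0,0,0.14,0],[0,45,0,0,0.14,0],[0,40,0,0,0.14,0],[0,40,0,0,0.14,0],[0,0,0,0,0,0]]'; python3 -c "
from plant import bot
print(bot.get_obs()['joint_positions'])"
```

```text
time: 3.5
tool_pos: [369.7, 79.3, 224.7]
tcp_rot: [-3.134, -0.521, 0.045]
contact_force: [0.5, 0.6, 0.4]
grip_width: 0.5
finger_force: 0.0
[-0.03127912 -0.20965648  2.26349859  0.08394008  0.56966681  1.43421215]
```

```bash
python3 -m jog '[[26,35,16,0,0,0],[26,35,16,0,0,0],[26,35,16,0,0,0],[26,35,16,0,0,0],[26,35,16,0,0,0],[0,24,0,0,0.147,0],[0,0,0,0,0.147,0],[0,0,0,0,0.147,0],[0,0,0,0,0.147,0],[0,0,0,0,0.147,0],[0,0,0,0,0.147,0],[0,0,0,0,0.147,0]]'; python3 -c "
from plant import bot
print(bot.get_obs()['joint_positions'])"
```

```text
time: 4.7
tool_pos: [538.1, -62.3, 213.1]
tcp_rot: [-2.971, -1.013, -0.002]
contact_force: [0.1, 1.0, -0.9]
grip_width: 0.4
finger_force: 0.0
[-0.66384572  0.2144524   2.32164856  1.81281452  0.73059902 -0.76106666]
```

```bash
python3 -m jog '[[0,0,0,0,0,0],[0,0,0,0,0,0]]'; cat > kin.py <<'E'
from h import *
from scipy.optimize import least_squares
def fk(q,k):
    h,a2,d4,L,a1,e=k
    z=lambda a:R.from_euler('z',a).as_matrix(); y=lambda a:R.from_euler('y',a).as_matrix(); v=lambda a,b=0:np.array([b,0,a])
    R1=z(q[0])@y(q[1]); p=z(q[0])@v(h,a1)+R1@v(a2); R2=R1@y(q[2]); p=p+R2@v(d4,e); R3=R2@z(q[3])@y(q[4]); return p+R3@v(L), R3@z(q[5])
lo=np.array([-2.53,-.77,.04,-1,.28,-3.11]);hi=np.array([2.53,2.02,2.7,4.14,2.66,3.11])
E
python3 - <<'E'
from kin import *
np.set_printoptions(precision=3,suppress=True)
o=bot.get_obs();print(o['joint_positions'],o['tool_pos'],o['tcp_rot'])
D=[([1.05198953,.3420,1.52409446,0,1.275421,1.59996],[191.208,488.958,226.74]),([-0.03127912,-0.20965648,2.26349859,0.08394008,0.56966681,1.43421215],[369.7,79.3,224.7]),([-0.66384572,0.2144524,2.32164856,1.81281452,0.73059902,-0.76106666],[538.1,-62.3,213.1]),(o['joint_positions'],o['tool_pos'])]
f=lambda k:np.concatenate([fk(q,k)[0]-p for q,p in D])
s=least_squares(f,[250,400,400,250,0,0]);print(s.x,s.fun)
Rm=fk(o['joint_positions'],s.x)[1];Rt=R.from_euler('xyz',o['tcp_rot']).as_matrix();print(Rm.T@Rt)
E
```

```text
time: 4.9
tool_pos: [537.3, -62.4, 211.5]
tcp_rot: [-2.966, -1.005, -0.006]
contact_force: [-0.0, -0.3, -0.2]
grip_width: 0.4
finger_force: 0.0
[-0.664  0.214  2.319  1.801  0.725 -0.746] [537.286 -62.407 211.546] [-2.966 -1.005 -0.006]
[ 310.705  596.474  506.062  440.022 -147.185   60.602] [ 66.339 -37.896   0.616  -2.276 -70.889  -0.845   1.706   1.96    0.424
   1.396   1.887  -0.195]
[[ 0. -1.  0.]
 [ 1.  0.  0.]
 [-0.  0.  1.]]
```

```bash
cat > kin.py <<'E'
from h import *
from scipy.optimize import least_squares
def fk(q,k):
    h,a2,d4,L,s,w=k[:6]; d5=k[6] if len(k)>6 else 0
    z=lambda a:R.from_euler('z',a).as_matrix(); y=lambda a:R.from_euler('y',a).as_matrix(); v=lambda a,b=0,c=0:np.array([c,b,a])
    R1=z(q[0])@y(q[1]); p=z(q[0])@v(h,s)+R1@v(a2); R2=R1@y(q[2]); p=p+R2@v(d4); R3=R2@z(q[3]); p=p+R3@v(0,w); R3=R3@y(q[4]); return p+R3@v(L,0,d5), R3@z(q[5]+np.pi/2)
lo=np.array([-2.53,-.77,.04,-1,.28,-3.11]);hi=np.array([2.53,2.02,2.7,4.14,2.66,3.11])
D=[([1.05198953,.3420,1.52409446,0,1.275421,1.59996],[191.208,488.958,226.74]),([-0.03127912,-0.20965648,2.26349859,0.08394008,0.56966681,1.43421215],[369.7,79.3,224.7]),([-0.66384572,0.2144524,2.32164856,1.81281452,0.73059902,-0.76106666],[538.1,-62.3,213.1])]
E
python3 - <<'E'
from kin import *
np.set_printoptions(precision=3,suppress=True)
o=bot.get_obs(); D.append((o['joint_positions'],o['tool_pos']))
f=lambda k:np.concatenate([fk(q,k)[0]-p for q,p in D])
for k0 in ([250,400,400,250,40,40],[250,400,400,250,40,40,0]):
    s=least_squares(f,k0);print(s.x,s.fun)
np.save('k.npy',s.x if abs(s.fun).max()<3 else s.x)
E
```

```text
[173.742 498.284 355.886 303.423  84.884  -9.328] [ -5.123 -10.675   9.434  -5.457  -1.344   7.327   6.629  -3.642  -8.447
   6.527  -3.653  -8.314]
[173.521 498.55  355.305 303.795  84.964  -9.392  -0.474] [ -5.134 -10.661   9.261  -5.435  -1.345   7.542   6.618  -3.641  -8.468
   6.513  -3.655  -8.334]
```

```bash
cat > kin.py <<'E'
from h import *
from scipy.optimize import least_squares
def fk(q,k):
    h,a2,d4,L,s,w,a1,e,w2=k
    z=lambda a:R.from_euler('z',a).as_matrix(); y=lambda a:R.from_euler('y',a).as_matrix(); v=lambda a,b=0,c=0:np.array([c,b,a])
    R1=z(q[0])@y(q[1]); p=z(q[0])@v(h,s,a1)+R1@v(a2); R2=R1@y(q[2]); p=p+R2@v(d4,0,e); R3=R2@z(q[3]); p=p+R3@v(0,w); R3=R3@y(q[4]); return p+R3@v(L,0,w2), R3@z(q[5]+np.pi/2)
lo=np.array([-2.53,-.77,.04,-1,.28,-3.11]);hi=np.array([2.53,2.02,2.7,4.14,2.66,3.11])
D=[([1.05198953,.3420,1.52409446,0,1.275421,1.59996],[191.208,488.958,226.74]),([-0.03127912,-0.20965648,2.26349859,0.08394008,0.56966681,1.43421215],[369.7,79.3,224.7]),([-0.66384572,0.2144524,2.32164856,1.81281452,0.73059902,-0.76106666],[538.1,-62.3,213.1])]
E
python3 - <<'E'
from kin import *
np.set_printoptions(precision=3,suppress=True)
o=bot.get_obs(); D.append((o['joint_positions'],o['tool_pos']))
k0=np.array([174,498,356,303,85,-9,0,0,0.])
for mask in ([0,1,2,3,4,5,6],[0,1,2,3,4,5,7],[0,1,2,3,4,6,7],[0,1,2,3,4,5,6,7]):
    def F(x): k=k0*1.; k[[5,6,7,8]]=0; k[mask]=x; return k
    f=lambda x:np.r_[np.concatenate([fk(q,F(x))[0]-p for q,p in D]),.005*(x-k0[mask])]
    s=least_squares(f,k0[mask]);print(mask,s.x,abs(s.fun[:12]).max())
    np.save('k.npy',F(s.x))
E
```

```text
[0, 1, 2, 3, 4, 5, 6] [ 66.524 436.238 174.531 203.275 137.062 -58.14  204.505] 6.869079280587698
[0, 1, 2, 3, 4, 5, 7] [222.961 506.159 379.618 318.086  76.404   0.015  46.519] 0.019918605165102576
[0, 1, 2, 3, 4, 6, 7] [222.92  506.136 379.557 318.052  76.421   0.064  46.51 ] 0.019458167297202067
[0, 1, 2, 3, 4, 5, 6, 7] [222.4   505.9   378.86  317.662  76.628  -0.198   0.769  46.37 ] 0.029468313034954008
```

```bash
cat >> kin.py <<'E'
K=np.array([222.96,506.16,379.62,318.09,76.40,0,0,46.52,0])
def Rt(head,tilt):  # tilt below horizontal; tool x up-ish
    z=np.array([np.cos(head)*np.cos(tilt),np.sin(head)*np.cos(tilt),-np.sin(tilt)]); y=np.array([np.sin(head),-np.cos(head),0]); return np.c_[np.cross(y,z),y,z]
def ik(p,Rm,seeds=None):
    best=None; rng=np.random.default_rng(0)
    S=seeds if seeds is not None else [[a,.3,1.8,b,c,d] for a in (-.6,0,.6) for b,d in ((0,1.57),(1.6,-.7),(3.1,-1.57),(-.8,2)) for c in (.6,1.3)]
    for s in S:
        r=least_squares(lambda q:np.r_[(fk(q,K)[0]-p)/100,(fk(q,K)[1]-Rm).ravel()],np.clip(s,lo+.01,hi-.01),bounds=(lo,hi))
        if best is None or r.cost<best[0]-1e-6: best=(r.cost,r.x)
    return best
E
python3 - <<'E'
from kin import *
np.set_printoptions(precision=2,suppress=True)
d=np.deg2rad
for nm,p,heads in [('lip',[600,-120,82],(-30,-15,0,15,30)),('lipup',[600,-120,300],(-30,0,30)),('trayB',[695,43,75],(-20,2,20)),('trayY',[700,-137,75],(-20,2,20)),('potB',[415,390,65],(20,43,65,90)),('potY',[450,-350,65],(-60,-38,-10))]:
    for h in heads:
        print(nm,h,end=' ')
        for t in (0,15,30,45,60):
            c,q=ik(np.array(p,float),Rt(d(h),d(t))); print(t,'%.4f'%c,q if c<1e-4 else '-',end=' | ')
        print()
E
```

```text
lip -30 0 0.0000 [-0.12  1.13  2.26  3.56  1.8  -1.47] | 15 0.0000 [-0.13  0.89  2.3   3.53  1.36 -1.55] | 30 0.0000 [-0.16  0.67  2.25  3.57  0.83 -1.68] | 45 0.0000 [-0.21  0.52  2.11  3.88  0.33 -2.05] | 60 0.0001 [-0.25  0.49  1.91 -0.53  0.28  2.32] | 
lip -15 0 0.0000 [-0.39  1.17  2.34  3.    1.94 -1.62] | 15 0.0000 [-0.39  0.91  2.38  3.02  1.46 -1.59] | 30 0.0000 [-0.37  0.66  2.31  3.02  0.88 -1.55] | 45 0.0000 [-0.36  0.51  2.15  2.92  0.31 -1.42] | 60 0.0018 - | 
lip 0 0 0.0000 [-0.65  1.16  2.31  2.46  1.83 -1.78] | 15 0.0000 [-0.63  0.9   2.36  2.52  1.4  -1.64] | 30 0.0000 [-0.58  0.66  2.29  2.49  0.89 -1.44] | 45 0.0000 [-0.5   0.51  2.14  2.13  0.41 -0.97] | 60 0.0000 [-0.43  0.48  1.94  0.73  0.32  0.49] | 
lip 15 0 0.0000 [-0.82  1.11  2.19  2.05  1.64 -1.71] | 15 0.0000 [-0.79  0.88  2.23  2.08  1.29 -1.54] | 30 0.0000 [-0.72  0.67  2.18  1.99  0.91 -1.27] | 45 0.0000 [-0.62  0.54  2.06  1.62  0.58 -0.76] | 60 0.0000 [-0.51  0.5   1.89  0.81  0.5   0.12] | 
lip 30 0 0.0000 [-0.89  1.08  2.01  1.73  1.56 -1.51] | 15 0.0000 [-0.86  0.88  2.05  1.69  1.28 -1.35] | 3
[... 3300 characters left out ...]
Y -60 0 0.0000 [-0.51  1.21  2.31  3.71  1.89 -1.37] | 15 0.0000 [-0.53  0.96  2.37  3.65  1.48 -1.48] | 30 0.0000 [-0.58  0.71  2.33  3.64  0.96 -1.63] | 45 0.0000 [-0.64  0.54  2.21  3.86  0.44 -1.94] | 60 0.0013 - | 
potY -38 0 0.0000 [-0.97  1.3   2.42  2.78  2.13 -1.77] | 15 0.0000 [-0.95  1.03  2.49  2.86  1.67 -1.68] | 30 0.0000 [-0.92  0.72  2.43  2.88  1.05 -1.57] | 45 0.0000 [-0.88  0.52  2.27  2.78  0.45 -1.4 ] | 60 0.0075 - | 
potY -10 0 0.0000 [-1.37  1.18  2.25  1.93  1.67 -1.84] | 15 0.0000 [-1.34  0.94  2.31  2.    1.35 -1.67] | 30 0.0000 [-1.26  0.71  2.28  1.97  0.98 -1.41] | 45 0.0000 [-1.14  0.55  2.17  1.7   0.62 -0.95] | 60 0.0000 [-1.01  0.49  2.01  0.96  0.47 -0.1 ] |
```

```bash
cat > go.py <<'E'
# usage: go.py x y z headdeg tiltdeg [n] : prints constant row, repeated n times, from the commanded (measured) pose
import sys; from kin import *
a=list(map(float,sys.argv[1:])); o=bot.get_obs()
R0=R.from_euler('xyz',o['tcp_rot']).as_matrix(); p0=np.array(o['tool_pos'])
R1=Rt(*np.deg2rad(a[3:5])); p1=np.array(a[:3]); rel=R.from_matrix(R0.T@R1).as_rotvec(); t=R0.T@(p1-p0)
n=int(a[5]) if len(a)>5 else int(max(np.ceil(np.linalg.norm(t)/40),np.ceil(np.linalg.norm(rel)/.13),1))
w=rel/n; M=sum(R.from_rotvec(w*i).as_matrix() for i in range(n)); d=np.linalg.solve(M,t)
c,q=ik(p1,R1,[o['joint_positions']])
row=[round(v,1) for v in d.tolist()]+[round(v,4) for v in w.tolist()]
print('n',n,'total t',t.round(1),'rot',rel.round(3)); print(','.join([str(row).replace(' ','')]*n))
print('ik',round(c,5),q.round(2),'from',o['joint_positions'].round(2))
E
python3 go.py 530 -120 62 2.5 20
```

```text
n 5 total t [-129.9   69.7   63.2] rot [-0.129  0.214 -0.041]
[-27.3,12.9,11.1,-0.0259,0.0428,-0.0082],[-27.3,12.9,11.1,-0.0259,0.0428,-0.0082],[-27.3,12.9,11.1,-0.0259,0.0428,-0.0082],[-27.3,12.9,11.1,-0.0259,0.0428,-0.0082],[-27.3,12.9,11.1,-0.0259,0.0428,-0.0082]
ik 0.0 [-0.81  0.94  2.49  2.34  1.42 -1.79] from [-0.66  0.21  2.32  1.8   0.73 -0.75]
```

```bash
python3 -m jog '[[-27,13,11,-0.026,0.043,-0.008],[-27,13,11,-0.026,0.043,-0.008],[-27,13,11,-0.026,0.043,-0.008],[-27,13,11,-0.026,0.043,-0.008],[-27,13,11,-0.026,0.043,-0.008],[0,0,0,0,0,0],[0,0,0,0,0,0]]'; python3 go.py 530 -120 62 2.5 20
```

```text
time: 5.6
tool_pos: [531.5, -112.1, 74.1]
tcp_rot: [-3.092, -1.208, 0.015]
contact_force: [1.3, -0.1, 0.6]
grip_width: 0.4
finger_force: 0.0
n 1 total t [-11.9   8.    2.4] rot [-0.022  0.014 -0.01 ]
[-11.9,8.0,2.4,-0.0221,0.0138,-0.0104]
ik 0.0 [-0.81  0.94  2.49  2.34  1.42 -1.79] from [-0.8   0.88  2.49  2.32  1.36 -1.73]
```

Correct that, then slide forward 68 mm horizontally (tool z·cos20, tool x −sin20).

```bash
python3 -m jog '[[-12,8,2.4,-0.022,0.014,-0.010],[0,0,0,0,0,0],[-6.8,0,18.8,0,0,0],[-6.8,0,18.8,0,0,0],[-6.8,0,18.8,0,0,0],[-1.7,0,4.7,0,0,0],[0,0,0,0,0,0]]'; python3 go.py 600 -117 285 2.5 20; python3 - <<'E'
from h import *
cv2.imwrite('pics/w1.png',bot.capture('wrist')[:,:,::-1])
E
```

```text
time: 6.3
tool_pos: [580.7, -119.1, 25.1]
tcp_rot: [3.116, -1.228, 0.067]
contact_force: [-0.4, -0.2, -0.6]
grip_width: 0.4
finger_force: 0.0
n 7 total t [251.3   0.9 -69. ] rot [ 0.003 -0.007  0.008]
[35.9,-0.0,-10.0,0.0005,-0.001,0.0011],[35.9,-0.0,-10.0,0.0005,-0.001,0.0011],[35.9,-0.0,-10.0,0.0005,-0.001,0.0011],[35.9,-0.0,-10.0,0.0005,-0.001,0.0011],[35.9,-0.0,-10.0,0.0005,-0.001,0.0011],[35.9,-0.0,-10.0,0.0005,-0.001,0.0011],[35.9,-0.0,-10.0,0.0005,-0.001,0.0011]
ik 0.0 [-0.64  0.23  2.23  2.09  0.76 -0.94] from [-0.68  1.01  2.35  2.45  1.4  -1.73]
```

View pics/w1.png

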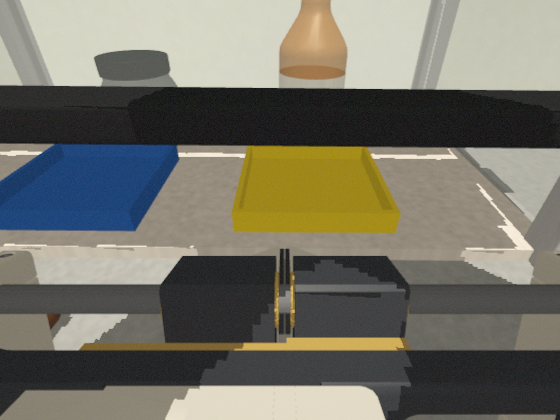

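The wrist view shows the lip across the upper part (rows 85–145), with both trays visible under it. The tip is under the sash, 40 mm lower than intended (sign slip, but clear). I'll move forward and then up slowly.

```bash
python3 -m jog '[[6.5,0,18,0,0,0],[18.8,0,-6.8,0,0,0],[14.1,0,-5.1,0,0,0],[4.7,0,-1.7,0,0,0],[4.7,0,-1.7,0,0,0],[4.7,0,-1.7,0,0,0],[4.7,0,-1.7,0,0,0],[4.7,0,-1.7,0,0,0],[4.7,0,-1.7,0,0,0],[0,0,0,0,0,0]]'
```

```text
time: 7.35
tool_pos: [598.3, -118.5, 86.3]
tcp_rot: [3.126, -1.223, 0.055]
contact_force: [-2.1, -1.3, -1.7]
grip_width: 0.5
finger_force: 1.1
```

```bash
python3 -m jog '[[9.4,0,-3.4,0,0,0],[9.4,0,-3.4,0,0,0],[9.4,0,-3.4,0,0,0],[9.4,0,-3.4,0,0,0],[9.4,0,-3.4,0,0,0],[9.4,0,-3.4,0,0,0],[9.4,0,-3.4,0,0,0],[9.4,0,-3.4,0,0,0],[9.4,0,-3.4,0,0,0],[9.4,0,-3.4,0,0,0],[9.4,0,-3.4,0,0,0],[0,0,0,0,0,0]]'; python3 - <<'E'
from h import *
o=bot.get_obs(); print(o['tool_pos'],o['tcp_rot'])
bot.capture('top');bot.capture('scene')
np.set_printoptions(precision=1,suppress=True)
p=np.load('cab.npy')
for n in('top','wrist'):
    im=bot.capture(n); c=cam(n,o)
    for r in bot.outline_of('sash_edge',n)[:1]:
        ys,xs=np.nonzero(r['mask']);print(n,r['p'],r['pixel'],xs.min(),xs.max(),ys.min(),ys.max())
        # bottom edge rows of lip at several columns vs. front lower edge at height z
        for f in (.3,.5,.7):
            u=int(xs.min()+f*(xs.max()-xs.min())); v=ys[xs==u].max()+.5
            t,d=ray((u+.5,v),c); a=p[2]; nrm=np.array([np.cos(a),np.sin(a),0]); q0=np.array([p[0],p[1],0])-30*nrm
            s=nrm@(q0-t)/(nrm@d); print(u,v,t+s*d)
cv2.imwrite('pics/w2.png',im[:,:,::-1])
E
```

```text
time: 8.55
tool_pos: [598.6, -117.8, 197.4]
tcp_rot: [3.122, -1.226, 0.06]
contact_force: [-0.8, -0.0, 0.0]
grip_width: 0.7
finger_force: 0.1
[ 598.64757587 -117.84150296  197.36838671] [ 3.12159247 -1.22583588  0.05956286]
top 0.94 [302.4, 206.5] 177 435 178 224
254 223.5 [571.9  62.7 232.2]
306 223.5 [577.3 -60.9 208.9]
357 222.5 [ 582.7 -185.   202.1]
wrist 0.83 [280.5, 127.1] 0 559 0 259
167 258.5 [577.4 -64.8 219.5]
279 258.5 [ 579.6 -115.4  219.9]
391 259.5 [ 581.9 -166.2  219.6]
```

View pics/w2.png

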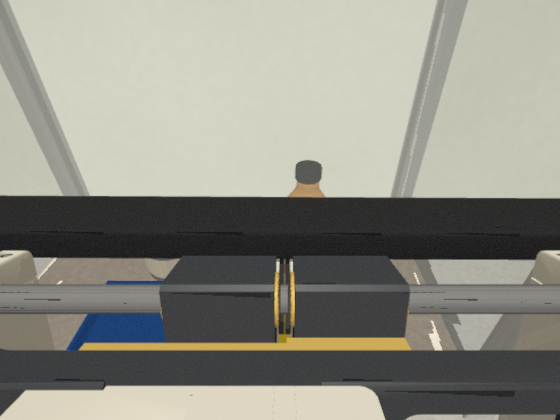

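The lip (rows 197–258) rests on the finger tops, underside near z≈220. I'll raise it 75 mm more, then measure.

```bash
python3 -m jog '[[9.4,0,-3.4,0,0,0],[9.4,0,-3.4,0,0,0],[9.4,0,-3.4,0,0,0],[9.4,0,-3.4,0,0,0],[9.4,0,-3.4,0,0,0],[9.4,0,-3.4,0,0,0],[7,0,-2.6,0,0,0],[4,0,-1.5,0,0,0],[1.9,0,-0.7,0,0,0],[0,0,0,0,0,0]]'; cat > lip.py <<'E'
from h import *
np.set_printoptions(precision=1,suppress=True)
o=bot.get_obs(); print(o['tool_pos'],o['contact_force'])
p=np.load('cab.npy');a=p[2]; nrm=np.array([np.cos(a),np.sin(a),0])
im=bot.capture('wrist'); c=cam('wrist',o)
def plane(u,v,off):
    t,d=ray((u,v),c); q0=np.array([p[0],p[1],0])+off*nrm; return t+nrm@(q0-t)/(nrm@d)*d
for r in bot.outline_of('sash_edge','wrist')[:1]:
    ys,xs=np.nonzero(r['mask'])
    for u in range(20,560,60):
        k=ys[xs==u]
        if len(k): print('lip',u,k.min(),k.max(),plane(u+.5,k.max()+1,-30))
for r in bot.outline_of('mark','wrist')[:1]:
    ys,xs=np.nonzero(r['mask']);print('mark',r['p'],xs.min(),xs.max(),ys.min(),ys.max(),plane(xs.mean(),ys.min(),-22),plane(xs.mean(),ys.max()+1,-22))
cv2.imwrite('pics/w_lip.png',im[:,:,::-1])
E
python3 lip.py
```

```text
time: 9.85
tool_pos: [598.1, -117.4, 269.2]
tcp_rot: [3.127, -1.222, 0.054]
contact_force: [-2.6, -1.6, -3.4]
grip_width: 0.5
finger_force: 1.9
[ 598.1 -117.4  269.2] [-2.6 -1.6 -3.4]
lip 20 0 250 [574.6   0.1 295.4]
lip 80 0 260 [575.7 -24.2 289.3]
lip 140 0 260 [576.9 -51.6 289.4]
lip 200 0 255 [578.1 -79.4 292.7]
lip 260 0 255 [ 579.3 -106.4  292.8]
lip 320 0 255 [ 580.4 -133.5  292.9]
lip 380 0 255 [ 581.6 -160.6  293. ]
lip 440 0 261 [ 582.8 -188.9  289.4]
lip 500 0 261 [ 584.  -216.5  289.5]
```

```bash
python3 -m jog '[[4.7,0,-1.7,0,0,0],[4.7,0,-1.7,0,0,0],[2.8,0,-1,0,0,0],[0,0,0,0,0,0],[0,0,0,0,0,0],[-9.4,0,3.4,0,0,0],[-9.4,0,3.4,0,0,0],[-10,20,-28,0,0,0],[-10,30,-28,0,0,0],[-10,30,-28,0,0,0],[0,0,0,0,0,0]]'; python3 lip.py
```

```text
time: 11.1
tool_pos: [510.9, -207.4, 265.2]
tcp_rot: [3.117, -1.227, 0.055]
contact_force: [0.6, 0.2, 0.3]
grip_width: 0.2
finger_force: 0.0
[ 510.9 -207.4  265.2] [0.6 0.2 0.3]
lip 20 0 144 [576.  -31.5 301.6]
lip 80 0 144 [577.7 -70.4 301.8]
lip 140 0 144 [ 579.4 -109.5  302. ]
lip 200 0 144 [ 581.1 -148.7  302.2]
lip 260 0 145 [ 582.8 -188.   301.7]
lip 320 0 145 [ 584.5 -227.7  301.9]
lip 380 0 141 [ 586.2 -267.   304.9]
mark 0.67 382 450 112 136 [ 595.2 -288.2  322.2] [ 595.4 -292.5  305.3]
```

View pics/w_lip.png

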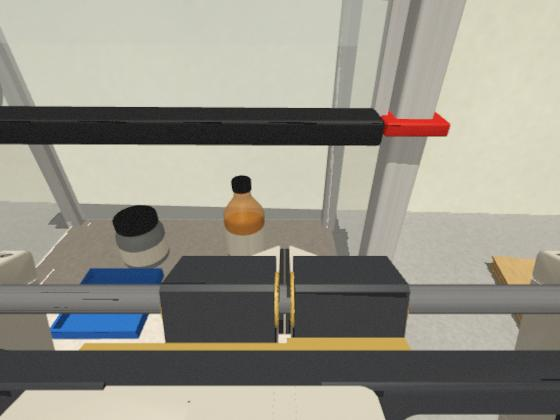

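The lip runs along rows 107–144, and the red collar's front face at (415,130) has its lower edge near row 136. So the collar is slightly above the lip; I'll refine this numerically.

```bash
cat > col.py <<'E'
from lip import *
b=im[:,:,::-1].astype(int)
for u in (395,410,420,430,440):
    colm=[v for v in range(95,150) if b[v,u,2]>110 and b[v,u,1]<70]
    k=b[colm,u,2]; print(u,colm[0],colm[-1],k.tolist(),'bot',plane(u+.5,colm[-1]+1,-22)[2],'mid8?',[plane(u+.5,v,-22)[2].round(1) for v in colm[::4]])
# lip bottom near right
for u in (300,340,360): print(u,b[134:150,u].sum(1).tolist())
E
python3 col.py | tail -8
```

```text
395 116 135 [222, 216, 209, 200, 172, 127, 113, 126, 127, 121] bot 306.20182759912376 mid8? [np.float64(319.7), np.float64(317.0), np.float64(307.6)]
410 120 136 [223, 222, 223, 229, 223, 139, 138, 148, 180, 179, 178, 176, 175, 173, 169, 165, 142] bot 305.5757467590419 mid8? [np.float64(317.1), np.float64(314.5), np.float64(311.8), np.float64(309.0), np.float64(306.3)]
420 120 136 [222, 222, 224, 230, 230, 215, 193, 180, 180, 180, 176, 175, 174, 171, 167, 163, 139] bot 305.6251511857865 mid8? [np.float64(317.2), np.float64(314.5), np.float64(311.8), np.float64(309.1), np.float64(306.3)]
430 120 136 [222, 223, 224, 229, 230, 214, 192, 182, 180, 178, 176, 173, 172, 170, 167, 163, 138] bot 305.6745631091453 mid8? [np.float64(317.2), np.float64(314.6), np.float64(311.9), np.float64(309.1), np.float64(306.4)]
440 120 135 [223, 223, 223, 227, 228, 213, 195, 184, 179, 178, 176, 175, 171, 169, 166, 162] bot 306.4239636652867 mid8? [np.float64(317.3), np.float64(314.6), np.float64(311.9), np.float64(309.2)]
300 [92, 95, 114, 100, 90, 96, 82, 93, 93, 91, 99, 284, 542, 608, 607, 608]
340 [71, 101, 94, 110, 95, 102, 87, 86, 85, 87, 66, 135, 289, 388, 386, 388]
360 [71, 99, 94, 96, 113, 106, 103, 92, 72, 107, 78, 195, 427, 573, 567, 564]
```

```bash
python3 -m jog '[[7.8,0,21.4,0,0,0],[7.8,0,21.4,0,0,0],[7.8,0,21.4,0,0,0],[7.8,0,21.4,0,0,0],[0,0,0,0,0,0],[0,0,0,0,0,0]]'; python3 go.py 602 -205 289.5 2.5 20
```

```text
time: 12.0
tool_pos: [603.9, -195.0, 263.5]
tcp_rot: [3.126, -1.223, 0.058]
contact_force: [-0.0, 0.1, 0.6]
grip_width: 0.3
finger_force: 0.0
n 1 total t [ 23.6  10.  -11.1] rot [ 0.001 -0.002  0.005]
[23.6,10.0,-11.1,0.0012,-0.0015,0.0051]
ik 0.0 [-0.83  0.28  2.11  1.86  0.85 -0.81] from [-0.81  0.33  2.15  1.95  0.86 -0.93]
```

```bash
python3 -m jog '[[9,0,-4.5,0,0,0],[4.5,0,-1.7,0,0,0],[4.5,0,-1.7,0,0,0],[3,0,-1,0,0,0],[2.8,0,-1,0,0,0],[0,0,0,0,0,0],[0,0,0,0,0,0]]'; python3 -m jog '[[-9.4,0,3.4,0,0,0],[-9.4,0,3.4,0,0,0],[-10,0,-28,0,0,0],[-10,10,-28,0,0,0],[-10,10,-28,0,0,0],[0,0,0,0,0,0]]'; python3 col.py
```

```text
time: 12.7
tool_pos: [602.0, -197.1, 289.1]
tcp_rot: [3.127, -1.223, 0.054]
contact_force: [-4.0, 0.6, -3.4]
grip_width: 0.0
finger_force: 1.9
time: 13.3
tool_pos: [512.4, -223.4, 270.7]
tcp_rot: [3.123, -1.225, 0.053]
contact_force: [-0.1, 0.3, 0.5]
grip_width: 0.4
finger_force: 0.0
[ 512.4 -223.4  270.7] [-0.1  0.3  0.5]
lip 20 0 144 [576.7 -47.6 307.4]
lip 80 0 145 [578.4 -86.3 306.9]
lip 140 0 144 [ 580.1 -125.6  307.8]
lip 200 0 145 [ 581.8 -164.6  307.3]
lip 260 0 145 [ 583.5 -204.   307.5]
lip 320 0 146 [ 585.2 -243.5  306.9]
lip 380 0 21 [ 586.4 -269.9  378. ]
mark 0.84 359 425 118 144 [ 595.2 -289.2  323.8] [ 595.4 -293.1  305.1]
395 127 143 [223, 222, 223, 225, 232, 231, 211, 187, 183, 180, 179, 178, 174, 168, 169, 163, 146] bot 305.8081589222013 mid8? [np.float64(317.8), np.float64(315.0), np.float64(312.2), np.float64(309.4), np.float64(306.5)]
410 122 143 [216, 221, 221, 222, 221, 223, 223, 223, 224, 231, 229, 208, 186, 181, 180, 177, 174, 171, 166, 164, 160, 149] bot 305.856622865709 mid8? [np.float64(321.2), np.float64(318.5), np.float64(315.8), np.float64(313.0), np.float64(310.2), np.float64(307.3)]
420 128 143 [223, 223, 223, 228, 228, 207, 188, 181, 178, 175, 169, 155, 166, 166, 159, 154] bot 305.8889507777533 mid8? [np.float64(317.2), np.float64(314.4), np.float64(311.6), np.float64(308.8)]Traceback (most recent call last):
  File "col.py", line 5, in <module>
    k=b[colm,u,2]; print(u,colm[0],colm[-1],k.tolist(),'bot',plane(u+.5,colm[-1]+1,-22)[2],'mid8?',[plane(u+.5,v,-22)[2].round(1) for v in colm[::4]])
                           ~~~~^^^
IndexError: list index out of range
```

The lip underside is at about 307 and the collar spans roughly 306–315 mm, so they're level within a few mm. Next is the yellow pot.

```bash
python3 go.py 453.6 -349.5 150 -38 20; python3 - <<'E'
from kin import *
for p in ([453.6,-349.5,150],[453.6,-349.5,42],[415.5,390.5,42],[415.5,390.5,150]):
    h=-38 if p[1]<0 else 43
    print(p,ik(np.array(p),Rt(np.deg2rad(h),np.deg2rad(20))))
E
```

```text
n 6 total t [-136.7  124.6  -20.8] rot [-0.659 -0.005  0.245]
[-20.6,23.6,2.6,-0.1098,-0.0009,0.0409],[-20.6,23.6,2.6,-0.1098,-0.0009,0.0409],[-20.6,23.6,2.6,-0.1098,-0.0009,0.0409],[-20.6,23.6,2.6,-0.1098,-0.0009,0.0409],[-20.6,23.6,2.6,-0.1098,-0.0009,0.0409],[-20.6,23.6,2.6,-0.1098,-0.0009,0.0409]
ik 0.0 [-0.93  0.6   2.48  2.87  1.16 -1.55] from [-1.07  0.25  2.27  1.74  1.02 -0.92]
[453.6, -349.5, 150] (np.float64(3.8187748602329046e-21), array([-0.93200248,  0.60056631,  2.47973056,  2.86626152,  1.16268744,
       -1.55307281]))
[453.6, -349.5, 42] (np.float64(5.595992506764375e-22), array([-0.93200248,  0.99895189,  2.46032806,  2.88916278,  1.52887174,
       -1.65391583]))
[415.5, 390.5, 42] (np.float64(1.3489589799598795e-30), array([ 0.47321822,  1.00303903,  2.4668234 ,  2.88130263,  1.53842457,
       -1.65921119]))
[415.5, 390.5, 150] (np.float64(1.8615568544842467e-24), array([ 0.47321822,  0.6011965 ,  2.48643769,  2.85844402,  1.16987537,
       -1.55476102]))
```

Slow it a bit (12 rows) for wrist joint speed.

```bash
python3 -m jog '[[-10.3,11.8,1.3,-0.055,-0.0005,0.02],[-10.3,11.8,1.3,-0.055,-0.0005,0.02],[-10.3,11.8,1.3,-0.055,-0.0005,0.02],[-10.3,11.8,1.3,-0.055,-0.0005,0.02],[-10.3,11.8,1.3,-0.055,-0.0005,0.02],[-10.3,11.8,1.3,-0.055,-0.0005,0.02],[-10.3,11.8,1.3,-0.055,-0.0005,0.02],[-10.3,11.8,1.3,-0.055,-0.0005,0.02],[-10.3,11.8,1.3,-0.055,-0.0005,0.02],[-10.3,11.8,1.3,-0.055,-0.0005,0.02],[-10.3,11.8,1.3,-0.055,-0.0005,0.02],[-10.3,11.8,1.3,-0.055,-0.0005,0.02]]' 100;python3 -m jog '[[0,0,0,0,0,0],[0,0,0,0,0,0]]'; python3 go.py 453.6 -349.5 150 -38 20
```

```text
time: 14.65
tool_pos: [450.3, -347.2, 149.0]
tcp_rot: [3.124, -1.222, -0.646]
contact_force: [0.6, 0.7, -0.9]
grip_width: 90.1
finger_force: 0.0
time: 14.85
tool_pos: [450.6, -346.4, 149.1]
tcp_rot: [3.127, -1.221, -0.645]
contact_force: [0.5, 0.6, -0.7]
grip_width: 91.8
finger_force: 0.0
n 1 total t [2.3 0.7 3.7] rot [-0.003  0.001  0.006]
[2.3,0.7,3.7,-0.0028,0.0005,0.0064]
ik 0.0 [-0.93  0.6   2.48  2.87  1.16 -1.55] from [-0.94  0.6   2.49  2.86  1.18 -1.56]
```

```bash
cat > pot.py <<'E'
import sys; from h import *
n,x,y=sys.argv[1],float(sys.argv[2]),float(sys.argv[3]); np.set_printoptions(precision=1,suppress=True)
o=bot.get_obs(); im=bot.capture('wrist'); c=cam('wrist',o)
h=cv2.cvtColor(im,cv2.COLOR_RGB2HSV); m=cv2.inRange(h,*(((105,150,60),(125,255,255)) if n=='blue' else ((20,170,110),(32,255,255))))
k,l,s,ct=cv2.connectedComponentsWithStats(m)
for i in range(1,k):
    if s[i,4]>200: print('comp',s[i],ct[i],onz(ct[i],c,68))
print('expected px top/lid',proj([[x,y,75],[x,y,68],[x,y,37]],c))
for r in bot.outline_of('pot_%s_mid'%n,'wrist')[:2]: print(r['p'],r['pixel'],onz(r['pixel'],c,50))
cv2.imwrite('pics/pot_%s.png'%n,im[:,:,::-1])
E
python3 pot.py yellow 439.5 -338.5
```

```text
comp [251 328  64  23 765] [280.9 338.6] [ 457.6 -348.3   68. ]
expected px top/lid [[285.8 360.9]
 [285.7 366.5]
 [285.3 389.2]]
0.87 [279.9, 337.3] [ 468.1 -355.3   50. ]
```

```bash
python3 - <<'E'
from h import *
o=bot.get_obs(); c=cam('wrist',o)
for z in (75,68): print(proj([[439.5+r*.788,-338.5-r*.616,z] for r in (25.5,0,-25.5)],c))
E
```

```text
[[284.66201189 327.05504505]
 [284.53487734 361.60222379]
 [284.37927995 403.88381502]]
[[284.58417934 332.83443747]
 [284.45185663 367.27441258]
 [284.29055422 409.25700709]]
```

View pics/pot_yellow.png

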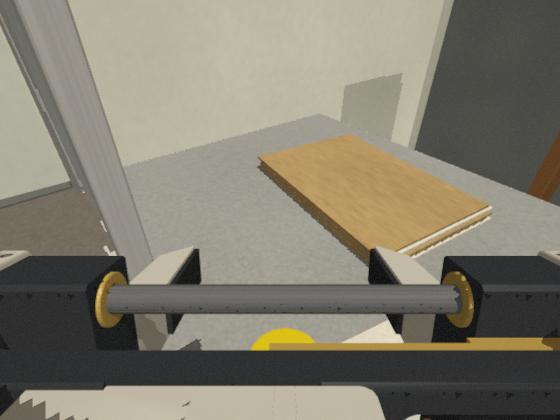

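The yellow lid's far edge is at (285,328), matching the prediction of 327, centred between the fingers. Descend.

```bash
python3 -m jog '[[2.3,0.7,3.7,0,0,0],[-20,0,7.3,0,0,0],[-20,0,7.3,0,0,0],[-20,0,7.3,0,0,0],[-20,0,7.3,0,0,0],[-12,0,4.5,0,0,0],[-8,0,2.9,0,0,0],[0,0,0,0,0,0],[0,0,0,0,0,0]]'; python3 go.py 453.6 -349.5 42 -38 20|head -1
```

```text
time: 15.85
tool_pos: [452.2, -351.2, 44.2]
tcp_rot: [3.126, -1.222, -0.647]
contact_force: [-0.1, -0.1, -0.8]
grip_width: 91.9
finger_force: 0.0
n 1 total t [-2.1 -2.2  0.8] rot [ 0.001 -0.     0.005]
```

```bash
python3 -m jog '[[0,0,0,0,0,0],[0,0,0,0,0,0],[0,0,0,0,0,0],[0,0,0,0,0,0],[0,0,0,0,0,0],[0,0,0,0,0,0],[0,0,0,0,0,0],[0,0,0,0,0,0],[0,0,0,0,0,0]]' 0; python3 -m jog '[[2,0,-1,0,0,0],[5,0,-2,0,0,0],[10,0,-3.6,0,0,0],[15,0,-5.4,0,0,0],[15,0,-5.4,0,0,0],[8,0,-3,0,0,0],[0,0,0,0,0,0]]'; python3 go.py 520 -132 103 2.5 20
```

```text
time: 16.75
tool_pos: [452.2, -350.9, 43.8]
tcp_rot: [3.126, -1.222, -0.647]
contact_force: [1.1, 1.1, 1.6]
grip_width: 49.4
finger_force: 30.0
time: 17.45
tool_pos: [451.9, -350.6, 103.8]
tcp_rot: [3.125, -1.223, -0.646]
contact_force: [-1.0, -0.8, -2.4]
grip_width: 49.5
finger_force: 30.0
n 6 total t [ -27.1 -214.3  -76. ] rot [ 0.665  0.001 -0.236]
[-0.9,-38.9,-2.4,0.1109,0.0002,-0.0393],[-0.9,-38.9,-2.4,0.1109,0.0002,-0.0393],[-0.9,-38.9,-2.4,0.1109,0.0002,-0.0393],[-0.9,-38.9,-2.4,0.1109,0.0002,-0.0393],[-0.9,-38.9,-2.4,0.1109,0.0002,-0.0393],[-0.9,-38.9,-2.4,0.1109,0.0002,-0.0393]
ik 0.0 [-0.87  0.79  2.51  2.26  1.32 -1.7 ] from [-0.94  0.78  2.49  2.88  1.34 -1.61]
```

```bash
python3 -m jog '[[-0.5,-21,-1.3,0.06,0,-0.0215],[-0.5,-21,-1.3,0.06,0,-0.0215],[-0.5,-21,-1.3,0.06,0,-0.0215],[-0.5,-21,-1.3,0.06,0,-0.0215],[-0.5,-21,-1.3,0.06,0,-0.0215],[-0.5,-21,-1.3,0.06,0,-0.0215],[-0.5,-21,-1.3,0.06,0,-0.0215],[-0.5,-21,-1.3,0.06,0,-0.0215],[-0.5,-21,-1.3,0.06,0,-0.0215],[-0.5,-21,-1.3,0.06,0,-0.0215],[-0.5,-21,-1.3,0.06,0,-0.0215],[0,0,0,0,0,0]]'; python3 go.py 640 -138 100 2.5 20 8
```

```text
time: 18.65
tool_pos: [513.7, -131.5, 100.7]
tcp_rot: [-3.139, -1.218, 0.038]
contact_force: [0.2, -0.2, -2.2]
grip_width: 49.8
finger_force: 30.0
n 8 total t [ 42.9  11.6 118.4] rot [ 0.003  0.004 -0.002]
[5.3,1.5,14.8,0.0003,0.0005,-0.0003],[5.3,1.5,14.8,0.0003,0.0005,-0.0003],[5.3,1.5,14.8,0.0003,0.0005,-0.0003],[5.3,1.5,14.8,0.0003,0.0005,-0.0003],[5.3,1.5,14.8,0.0003,0.0005,-0.0003],[5.3,1.5,14.8,0.0003,0.0005,-0.0003],[5.3,1.5,14.8,0.0003,0.0005,-0.0003],[5.3,1.5,14.8,0.0003,0.0005,-0.0003]
ik 0.0 [-0.62  0.76  2.22  2.43  1.09 -1.45] from [-0.89  0.8   2.53  2.26  1.33 -1.72]
```

```bash
python3 -m jog '[[6.8,0.8,18.8,0,0,0],[6.8,0.8,18.8,0,0,0],[6.8,0.8,18.8,0,0,0],[6.8,0.8,18.8,0,0,0],[6.8,0.8,18.8,0,0,0],[6.8,0.8,18.8,0,0,0],[6.8,0.8,18.8,0,0,0],[6.8,0.8,18.8,0,0,0],[0,0,0,0,0,0]]'; python3 go.py 700.6 -136.1 98 2.5 20 2;  python3 go.py 700.6 -136.1 58 2.5 20 2|tail -1
```

```text
time: 19.55
tool_pos: [675.9, -132.9, 101.1]
tcp_rot: [3.139, -1.222, 0.041]
contact_force: [0.1, -0.1, -2.1]
grip_width: 49.2
finger_force: 30.0
n 2 total t [ 5.5  4.1 24.1] rot [ 0.005  0.    -0.001]
[2.7,2.1,12.1,0.0027,0.0001,-0.0004],[2.7,2.1,12.1,0.0027,0.0001,-0.0004]
ik 0.0 [-0.53  0.78  2.07  2.47  0.98 -1.38] from [-0.56  0.76  2.13  2.48  1.02 -1.41]
ik 0.0 [-0.53  0.87  2.06  2.51  1.05 -1.44] from [-0.56  0.76  2.13  2.48  1.02 -1.41]
```

```bash
python3 -m jog '[[2.7,2,12,0,0,0],[2.7,2,12,0,0,0],[-9.4,0,3.4,0,0,0],[-9.4,0,3.4,0,0,0],[-7,0,2.6,0,0,0],[-4.7,0,1.7,0,0,0],[0,0,0,0,0,0],[0,0,0,0,0,0]]'; python3 go.py 700.6 -136.1 58 2.5 20|head -1; python3 pot.py yellow 682 -137; python3 lip.py
```

```text
time: 20.35
tool_pos: [698.4, -135.7, 64.7]
tcp_rot: [3.141, -1.219, 0.039]
contact_force: [-0.0, 0.7, -2.7]
grip_width: 49.6
finger_force: 30.0
n 1 total t [-5.5  0.5  4.4] rot [ 0.005  0.003 -0.001]
comp [ 227  211  116   73 7279] [284.3 250.4] [ 705.8 -134.5   68. ]
comp [218 314  45  29 510] [235.1 332.4] [ 654.1 -115.6   68. ]
comp [307 314  44  29 524] [333.2 332.3] [ 655.8 -157.3   68. ]
expected px top/lid [[287.6 273.7]
 [287.5 283.5]
 [287.  321.5]]
[ 698.6 -135.7   65.3] [-0.9 -0.2 -2.5]
```

View pics/pot_yellow.png

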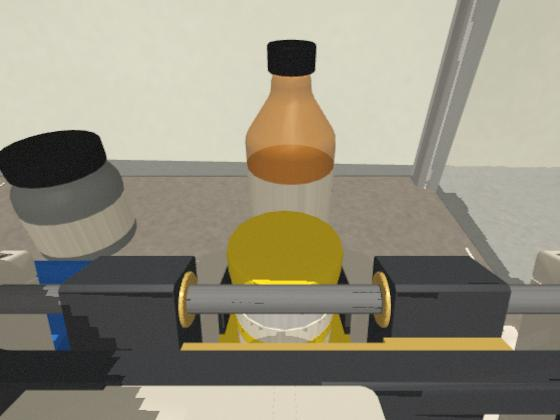

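The yellow pot is held at (285,250), centred over the yellow tray with its edges visible either side. Lower the last mm.

```bash
python3 -m jog '[[-1.9,0,0.7,0,0,0],[-1.9,0,0.7,0,0,0],[-1.4,0,0.5,0,0,0],[0,0,0,0,0,0],[0,0,0,0,0,0]]'
```

```text
time: 21.1
tool_pos: [698.5, -135.6, 59.3]
tcp_rot: [3.14, -1.219, 0.04]
contact_force: [-0.0, -0.3, -3.0]
grip_width: 49.5
finger_force: 30.0
```

```bash
python3 -m jog '[[-0.9,0,0.3,0,0,0],[-0.9,0,0.3,0,0,0],[0,0,0,0,0,0],[0,0,0,0,0,0]]'
```

```text
time: 21.5
tool_pos: [698.7, -135.6, 57.9]
tcp_rot: [3.139, -1.22, 0.042]
contact_force: [-0.4, -0.2, 0.0]
grip_width: 49.4
finger_force: 30.0
```

```bash
python3 -m jog '[[0,0,0,0,0,0],[0,0,0,0,0,0],[0,0,0,0,0,0],[0,0,0,0,0,0],[0,0,0,0,0,0],[0,0,0,0,0,0]]' 95; python3 -m jog '[[-3.4,0,-9.4,0,0,0],[-5,0,-14,0,0,0],[-6.8,0,-19,0,0,0],[-6.8,0,-19,0,0,0],[-6.8,0,-19,0,0,0],[-6.8,0,-19,0,0,0],[-6.8,0,-19,0,0,0],[-6.8,0,-19,0,0,0],[-6.8,0,-19,0,0,0],[0,0,0,0,0,0]]'; python3 lip.py; python3 pot.py yellow 680 -137; python3 go.py 415.5 390.5 150 43 20
```

```text
time: 22.1
tool_pos: [698.5, -135.6, 57.6]
tcp_rot: [3.14, -1.219, 0.041]
contact_force: [-0.1, 0.7, 0.2]
grip_width: 87.3
finger_force: 0.0
time: 23.1
tool_pos: [530.7, -142.4, 58.5]
tcp_rot: [-3.135, -1.217, 0.03]
contact_force: [0.2, 0.0, -0.9]
grip_width: 87.0
finger_force: 0.0
[ 530.7 -142.4   58.5] [ 0.2  0.  -0.9]
lip 260 111 191 [ 580.  -124.5   73.2]
comp [ 255  108   58   36 1755] [283.2 125.5] [ 714.4 -133.5   68. ]
comp [ 218  154  131   72 6458] [283.  195.4] [ 587.4 -138.6   68. ]
expected px top/lid [[285.6 132.1]
 [285.6 139.5]
 [285.4 170.1]]
0.79 [282.9, 151.1] [ 694.2 -134.    50. ]
n 14 total t [  53.1 -536.7 -122. ] rot [ 0.668  0.002 -0.242]
[8.2,-39.3,3.4,0.0477,0.0001,-0.0173],[8.2,-39.3,3.4,0.0477,0.0001,-0.0173],[8.2,-39.3,3.4,0.0477,0.0001,-0.0173],[8.2,-39.3,3.4,0.0477,0.0001,-0.0173],[8.2,-39.3,3.4,0.0477,0.0001,-0.0173],[8.2,-39.3,3.4,0.0477,0.0001,-0.0173],[8.2,-39.3,3.4,0.0477,0.0001,-0.0173],[8.2,-39.3,3.4,0.0477,0.0001,-0.0173],[8.2,-39.3,3.4,0.0477,0.0001,-0.0173],[8.2,-39.3,3.4,0.0477,0.0001,-0.0173],[8.2,-39.3,3.4,0.0477,0.0001,-0.0173],[8.2,-39.3,3.4,0.0477,0.0001,-0.0173],[8.2,-39.3,3.4,0.0477,0.0001,-0.0173],[8.2,-39.3,3.4,0.0477,0.0001,-0.0173]
ik 0.0 [ 0.47  0.6   2.49  2.86  1.17 -1.55] from [-0.86  0.93  2.45  2.3   1.38 -1.76]
```

```bash
python3 -m jog '[[14,0,-24,0,0,0],[22,0,-20,0,0,0],[22,0,-20,0,0,0],[22,0,-8,0,0,0],[20,0,-7,0,0,0],[0,0,0,0,0,0]]' 100; python3 go.py 418 389.5 150 43 20 18
```

```text
time: 23.95
tool_pos: [493.5, -143.5, 183.0]
tcp_rot: [3.123, -1.223, 0.058]
contact_force: [0.7, 0.1, 0.3]
grip_width: 91.8
finger_force: 0.0
n 18 total t [ -46.2 -535.8  -40.6] rot [ 0.67   0.001 -0.237]
[0.8,-29.7,7.3,0.0372,0.0,-0.0131],[0.8,-29.7,7.3,0.0372,0.0,-0.0131],[0.8,-29.7,7.3,0.0372,0.0,-0.0131],[0.8,-29.7,7.3,0.0372,0.0,-0.0131],[0.8,-29.7,7.3,0.0372,0.0,-0.0131],[0.8,-29.7,7.3,0.0372,0.0,-0.0131],[0.8,-29.7,7.3,0.0372,0.0,-0.0131],[0.8,-29.7,7.3,0.0372,0.0,-0.0131],[0.8,-29.7,7.3,0.0372,0.0,-0.0131],[0.8,-29.7,7.3,0.0372,0.0,-0.0131],[0.8,-29.7,7.3,0.0372,0.0,-0.0131],[0.8,-29.7,7.3,0.0372,0.0,-0.0131],[0.8,-29.7,7.3,0.0372,0.0,-0.0131],[0.8,-29.7,7.3,0.0372,0.0,-0.0131],[0.8,-29.7,7.3,0.0372,0.0,-0.0131],[0.8,-29.7,7.3,0.0372,0.0,-0.0131],[0.8,-29.7,7.3,0.0372,0.0,-0.0131],[0.8,-29.7,7.3,0.0372,0.0,-0.0131]
ik 0.0 [ 0.47  0.6   2.48  2.85  1.17 -1.55] from [-0.98  0.47  2.53  2.07  1.15 -1.45]
```

```bash
python3 -m jog '[[0.8,-29.7,7.3,0.0372,0,-0.0131],[0.8,-29.7,7.3,0.0372,0,-0.0131],[0.8,-29.7,7.3,0.0372,0,-0.0131],[0.8,-29.7,7.3,0.0372,0,-0.0131],[0.8,-29.7,7.3,0.0372,0,-0.0131],[0.8,-29.7,7.3,0.0372,0,-0.0131],[0.8,-29.7,7.3,0.0372,0,-0.0131],[0.8,-29.7,7.3,0.0372,0,-0.0131],[0.8,-29.7,7.3,0.0372,0,-0.0131],[0.8,-29.7,7.3,0.0372,0,-0.0131],[0.8,-29.7,7.3,0.0372,0,-0.0131],[0.8,-29.7,7.3,0.0372,0,-0.0131]]'; python3 go.py 418 389.5 150 43 20 7
```

```text
time: 25.15
tool_pos: [485.0, 221.2, 158.4]
tcp_rot: [-3.127, -1.219, 0.502]
contact_force: [0.8, -0.2, 0.5]
grip_width: 91.5
finger_force: 0.0
n 7 total t [  -0.2 -179.5   26.3] rot [ 0.22   0.002 -0.085]
[0.9,-25.2,6.2,0.0314,0.0003,-0.0122],[0.9,-25.2,6.2,0.0314,0.0003,-0.0122],[0.9,-25.2,6.2,0.0314,0.0003,-0.0122],[0.9,-25.2,6.2,0.0314,0.0003,-0.0122],[0.9,-25.2,6.2,0.0314,0.0003,-0.0122],[0.9,-25.2,6.2,0.0314,0.0003,-0.0122],[0.9,-25.2,6.2,0.0314,0.0003,-0.0122]
ik 0.0 [ 0.47  0.6   2.48  2.85  1.17 -1.55] from [-0.01  0.58  2.58  2.62  1.23 -1.57]
```

```bash
python3 -m jog '[[0.9,-25,6.2,0.031,0,-0.012],[0.9,-25,6.2,0.031,0,-0.012],[0.9,-25,6.2,0.031,0,-0.012],[0.9,-25,6.2,0.031,0,-0.012],[0.9,-25,6.2,0.031,0,-0.012],[0.9,-25,6.2,0.031,0,-0.012],[0.9,-25,6.2,0.031,0,-0.012],[0,0,0,0,0,0],[0,0,0,0,0,0]]'; python3 go.py 418 389.5 150 43 20 1; python3 pot.py blue 404.8 377.3; python3 - <<'E'
from h import *
o=bot.get_obs(); c=cam('wrist',o)
print(proj([[404.8+r*.731,377.3+r*.682,75] for r in (25.5,0)],c))
E
```

```text
time: 26.05
tool_pos: [419.6, 387.4, 150.4]
tcp_rot: [-3.14, -1.22, 0.745]
contact_force: [-0.0, 0.2, -0.4]
grip_width: 92.1
finger_force: 0.0
n 1 total t [-0.3 -2.6  0.3] rot [ 0.004  0.002 -0.002]
[-0.3,-2.6,0.3,0.0039,0.0019,-0.002]
ik 0.0 [ 0.47  0.6   2.48  2.85  1.17 -1.55] from [ 0.46  0.6   2.48  2.85  1.16 -1.55]
comp [252 333  56  18 466] [277.6 340.5] [420.9 395.7  68. ]
expected px top/lid [[280.9 369.2]
 [281.  374.8]
 [281.2 397. ]]
0.82 [278.7, 338.2] [430.9 404.4  50. ]
[[279.46991468 333.48613139]
 [279.22026625 369.37605459]]
```

Matches the prediction (far edge 333, centre ≈279). Descend and grip.

```bash
python3 -m jog '[[-0.3,-3,0.3,0,0,0],[-20,0,7.3,0,0,0],[-20,0,7.3,0,0,0],[-20,0,7.3,0,0,0],[-20,0,7.3,0,0,0],[-12,0,4.5,0,0,0],[-8,0,2.9,0,0,0],[0,0,0,0,0,0],[0,0,0,0,0,0]]' && python3 -m jog '[[0,0,0,0,0,0],[0,0,0,0,0,0],[0,0,0,0,0,0],[0,0,0,0,0,0],[0,0,0,0,0,0],[0,0,0,0,0,0],[0,0,0,0,0,0],[0,0,0,0,0,0],[0,0,0,0,0,0]]' 0
```

```text
time: 27.05
tool_pos: [418.4, 389.4, 44.7]
tcp_rot: [-3.139, -1.221, 0.742]
contact_force: [0.5, -0.7, 0.9]
grip_width: 91.9
finger_force: 0.0
time: 27.95
tool_pos: [418.4, 389.5, 44.6]
tcp_rot: [-3.139, -1.222, 0.742]
contact_force: [1.2, -2.3, 1.8]
grip_width: 49.2
finger_force: 30.0
```

```bash
python3 -m jog '[[2,0,-1,0,0,0],[5,0,-2,0,0,0],[10,0,-3.6,0,0,0],[15,0,-5.4,0,0,0],[15,0,-5.4,0,0,0],[15,0,-5.4,0,0,0],[8,0,-3,0,0,0],[0,0,0,0,0,0]]'; python3 go.py 510 44 112 2.5 20 15
```

```text
time: 28.75
tool_pos: [417.7, 389.4, 120.4]
tcp_rot: [-3.14, -1.222, 0.744]
contact_force: [-0.4, 0.6, -2.3]
grip_width: 49.3
finger_force: 30.0
n 15 total t [ -64.6  316.4 -153.7] rot [-0.66  -0.001  0.239]
[-1.8,24.0,-3.4,-0.044,-0.0,0.016],[-1.8,24.0,-3.4,-0.044,-0.0,0.016],[-1.8,24.0,-3.4,-0.044,-0.0,0.016],[-1.8,24.0,-3.4,-0.044,-0.0,0.016],[-1.8,24.0,-3.4,-0.044,-0.0,0.016],[-1.8,24.0,-3.4,-0.044,-0.0,0.016],[-1.8,24.0,-3.4,-0.044,-0.0,0.016],[-1.8,24.0,-3.4,-0.044,-0.0,0.016],[-1.8,24.0,-3.4,-0.044,-0.0,0.016],[-1.8,24.0,-3.4,-0.044,-0.0,0.016],[-1.8,24.0,-3.4,-0.044,-0.0,0.016],[-1.8,24.0,-3.4,-0.044,-0.0,0.016],[-1.8,24.0,-3.4,-0.044,-0.0,0.016],[-1.8,24.0,-3.4,-0.044,-0.0,0.016],[-1.8,24.0,-3.4,-0.044,-0.0,0.016]
ik 0.0 [-0.22  0.85  2.66  2.89  1.58 -1.66] from [ 0.47  0.72  2.49  2.87  1.29 -1.59]
```

```bash
python3 go.py 560 44 115 2.5 20 15 | head -2 | cut -c1-120
```

```text
n 15 total t [ -49.2  350.3 -120.2] rot [-0.66  -0.001  0.239]
[-0.6,25.4,-0.5,-0.044,-0.0,0.016],[-0.6,25.4,-0.5,-0.044,-0.0,0.016],[-0.6,25.4,-0.5,-0.044,-0.0,0.016],[-0.6,25.4,-0.5
```

```bash
python3 -m jog '[[-0.6,25.4,-0.5,-0.044,0,0.016],[-0.6,25.4,-0.5,-0.044,0,0.016],[-0.6,25.4,-0.5,-0.044,0,0.016],[-0.6,25.4,-0.5,-0.044,0,0.016],[-0.6,25.4,-0.5,-0.044,0,0.016],[-0.6,25.4,-0.5,-0.044,0,0.016],[-0.6,25.4,-0.5,-0.044,0,0.016],[-0.6,25.4,-0.5,-0.044,0,0.016],[-0.6,25.4,-0.5,-0.044,0,0.016],[-0.6,25.4,-0.5,-0.044,0,0.016],[-0.6,25.4,-0.5,-0.044,0,0.016],[-0.6,25.4,-0.5,-0.044,0,0.016]]'; python3 -m jog '[[-0.6,25.4,-0.5,-0.044,0,0.016],[-0.6,25.4,-0.5,-0.044,0,0.016],[-0.6,25.4,-0.5,-0.044,0,0.016],[0,0,0,0,0,0],[0,0,0,0,0,0]]'; python3 go.py 692 43.7 100 2.5 20 8
```

```text
time: 29.95
tool_pos: [551.8, 118.9, 113.1]
tcp_rot: [-3.14, -1.219, 0.18]
contact_force: [0.1, -0.5, -2.0]
grip_width: 49.0
finger_force: 30.0
time: 30.45
tool_pos: [559.9, 44.3, 112.2]
tcp_rot: [-3.14, -1.219, 0.042]
contact_force: [-0.7, -0.0, -2.7]
grip_width: 49.5
finger_force: 30.0
n 8 total t [ 34.    6.3 128. ] rot [ 0.     0.003 -0.001]
[4.2,0.8,16.0,0.0,0.0003,-0.0001],[4.2,0.8,16.0,0.0,0.0003,-0.0001],[4.2,0.8,16.0,0.0,0.0003,-0.0001],[4.2,0.8,16.0,0.0,0.0003,-0.0001],[4.2,0.8,16.0,0.0,0.0003,-0.0001],[4.2,0.8,16.0,0.0,0.0003,-0.0001],[4.2,0.8,16.0,0.0,0.0003,-0.0001],[4.2,0.8,16.0,0.0,0.0003,-0.0001]
ik 0.0 [-0.12  0.76  2.16  2.96  1.   -1.53] from [-0.18  0.75  2.52  2.93  1.34 -1.6 ]
```

```bash
python3 -m jog '[[4.2,0.8,16,0,0,0],[4.2,0.8,16,0,0,0],[4.2,0.8,16,0,0,0],[4.2,0.8,16,0,0,0],[4.2,0.8,16,0,0,0],[4.2,0.8,16,0,0,0],[4.2,0.8,16,0,0,0],[4.2,0.8,16,0,0,0],[0,0,0,0,0,0],[-9.4,0,3.4,0,0,0],[-9.4,0,3.4,0,0,0],[-7,0,2.6,0,0,0]]'; python3 -m jog '[[-4.7,0,1.7,0,0,0],[0,0,0,0,0,0],[0,0,0,0,0,0]]'; python3 go.py 692.7 43.7 59 2.5 20 2|head -1; python3 pot.py blue 675 43; python3 -c "
from h import *
a=cv2.imread('pics/pot_blue.png')"
```

```text
time: 31.65
tool_pos: [691.0, 43.7, 71.1]
tcp_rot: [-3.14, -1.218, 0.042]
contact_force: [-0.7, 0.0, -3.6]
grip_width: 49.1
finger_force: 30.0
time: 31.95
tool_pos: [692.0, 43.3, 67.8]
tcp_rot: [-3.141, -1.22, 0.042]
contact_force: [0.0, 0.3, -2.2]
grip_width: 49.2
finger_force: 30.0
n 2 total t [-8.  -0.4  3.7] rot [ 0.001  0.001 -0.001]
comp [ 228  212  113   72 7165] [284.1 250.7] [702.5  44.7  68. ]
comp [219 314  42  28 479] [234.8 331.5] [650.  64.  68.]
comp [308 314  42  28 474] [333.4 331.4] [651.9  21.   68. ]
expected px top/lid [[285.2 278.9]
 [285.2 288.5]
 [285.  325.8]]
0.87 [283.4, 261.5] [712.   45.6  50. ]
```

View pics/pot_blue.png

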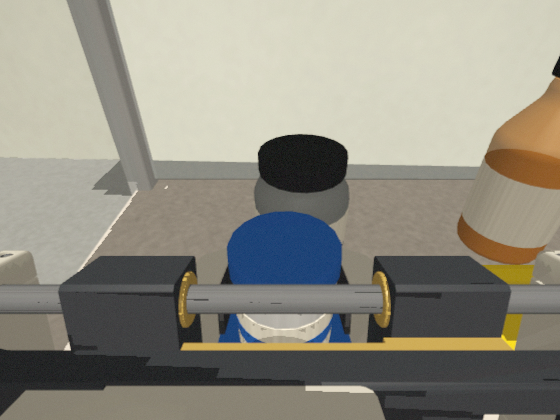

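The blue pot is held at (284,250), centred over the blue tray (edges at columns 219–350). Lower it gently.

```bash
python3 -m jog '[[-1.9,0,0.7,0,0,0],[-1.9,0,0.7,0,0,0],[-1.9,0,0.7,0,0,0],[-1.2,0,0.4,0,0,0],[0,0,0,0,0,0],[0,0,0,0,0,0]]'; python3 -m jog '[[-0.9,0,0.3,0,0,0],[-0.5,0,0.2,0,0,0],[0,0,0,0,0,0],[0,0,0,0,0,0]]'
```

```text
time: 32.65
tool_pos: [692.1, 43.3, 60.7]
tcp_rot: [-3.141, -1.221, 0.042]
contact_force: [-0.3, 0.2, -2.4]
grip_width: 49.5
finger_force: 30.0
time: 33.05
tool_pos: [692.1, 43.3, 59.2]
tcp_rot: [-3.141, -1.221, 0.042]
contact_force: [0.0, -1.1, -1.9]
grip_width: 49.3
finger_force: 30.0
```

```bash
python3 -m jog '[[-0.6,0,0.2,0,0,0],[-0.6,0,0.2,0,0,0],[0,0,0,0,0,0],[0,0,0,0,0,0]]'
```

```text
time: 33.45
tool_pos: [692.4, 43.3, 58.6]
tcp_rot: [-3.141, -1.222, 0.043]
contact_force: [-1.2, -0.6, 1.1]
grip_width: 49.4
finger_force: 30.0
```

Down (weight taken). Release and back out at the same height.

```bash
python3 -m jog '[[0,0,0,0,0,0],[0,0,0,0,0,0],[0,0,0,0,0,0],[0,0,0,0,0,0],[0,0,0,0,0,0],[0,0,0,0,0,0]]' 95; python3 -m jog '[[-3.4,0,-9.4,0,0,0],[-5,0,-14,0,0,0],[-6.8,0,-19,0,0,0],[-6.8,0,-19,0,0,0],[-6.8,0,-19,0,0,0],[-6.8,0,-19,0,0,0],[-4,0,-19,0,0,0],[0,0,0,0,0,0]]'; python3 - <<'E'
from h import *
cv2.imwrite('pics/end_w.png',bot.capture('wrist')[:,:,::-1])
E
python3 go.py 510 -150 265 2.5 20 12
```

```text
time: 34.05
tool_pos: [692.1, 43.3, 57.9]
tcp_rot: [-3.141, -1.221, 0.042]
contact_force: [-0.0, 0.2, 0.3]
grip_width: 86.6
finger_force: 0.0
time: 34.85
tool_pos: [565.0, 38.0, 60.6]
tcp_rot: [-3.138, -1.216, 0.039]
contact_force: [0.6, 0.5, -0.1]
grip_width: 87.2
finger_force: 0.0
n 12 total t [ 169.5  185.1 -130.9] rot [ 0.001  0.003 -0.001]
[14.1,15.4,-10.9,0.0001,0.0003,-0.0001],[14.1,15.4,-10.9,0.0001,0.0003,-0.0001],[14.1,15.4,-10.9,0.0001,0.0003,-0.0001],[14.1,15.4,-10.9,0.0001,0.0003,-0.0001],[14.1,15.4,-10.9,0.0001,0.0003,-0.0001],[14.1,15.4,-10.9,0.0001,0.0003,-0.0001],[14.1,15.4,-10.9,0.0001,0.0003,-0.0001],[14.1,15.4,-10.9,0.0001,0.0003,-0.0001],[14.1,15.4,-10.9,0.0001,0.0003,-0.0001],[14.1,15.4,-10.9,0.0001,0.0003,-0.0001],[14.1,15.4,-10.9,0.0001,0.0003,-0.0001],[14.1,15.4,-10.9,0.0001,0.0003,-0.0001]
ik 0.0 [-0.95  0.19  2.4   1.88  0.97 -1.  ] from [-0.19  0.94  2.48  2.92  1.49 -1.63]
```

View pics/end_w.png

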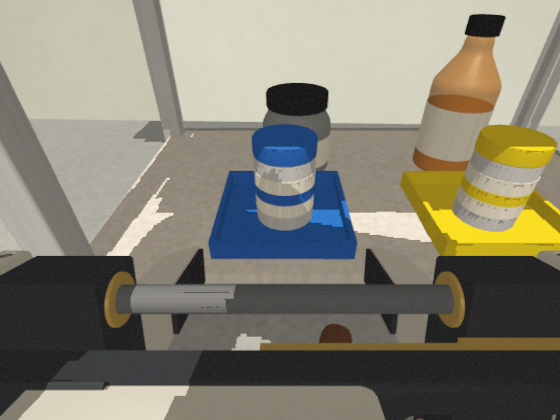

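Both pots stand upright near the middle of their trays: blue at (285,180), yellow at (500,180). Back off and re-check the lip height.

```bash
python3 -m jog '[[8,0,-26,0,0,0],[8,0,-26,0,0,0],[22,24,-8,0,0,0],[22,24,-8,0,0,0],[22,24,-8,0,0,0],[22,24,-8,0,0,0],[22,24,-8,0,0,0],[22,24,-8,0,0,0],[15,24,-5,0,0,0],[0,30,0,0,0,0],[0,30,0,0,0,0],[0,0,0,0,0,0]]'; python3 col.py
```

```text
time: 36.1
tool_pos: [535.2, -196.2, 252.0]
tcp_rot: [3.13, -1.223, 0.05]
contact_force: [0.4, 0.7, 0.2]
grip_width: 87.2
finger_force: 0.0
[ 535.2 -196.2  252. ] [0.4 0.7 0.2]
lip 20 0 130 [576.6 -46.1 307.8]
lip 80 0 131 [578.1 -79.2 307.3]
lip 140 0 131 [ 579.5 -112.7  307.4]
lip 200 0 131 [ 581.  -146.2  307.6]
lip 260 0 131 [ 582.5 -179.8  307.7]
lip 320 0 131 [ 583.9 -213.5  307.8]
lip 380 0 132 [ 585.4 -247.3  307.4]
lip 440 0 22 [ 586.2 -265.3  360.8]
mark 0.6 417 494 105 131 [ 595.2 -288.5  320.7] [ 595.4 -293.6  305. ]Traceback (most recent call last):
  File "col.py", line 5, in <module>
    k=b[colm,u,2]; print(u,colm[0],colm[-1],k.tolist(),'bot',plane(u+.5,colm[-1]+1,-22)[2],'mid8?',[plane(u+.5,v,-22)[2].round(1) for v in colm[::4]])
                           ~~~~^^^
IndexError: list index out of range
```

Sash unchanged at about 307.6 mm, level with the collar (centre about 308–310 mm); the arm is clear.

```bash
python3 -c "
from plant import bot
print(bot.close_job())"
```

```text
the job is handed in; nothing more can be done
None
```

The job is handed in, with no verdict returned: by the wrist camera the sash lip is within about 3 mm of the red collar, both pots stand upright in their matching trays, the bottle and jar look untouched, and I did not re-measure the knife.

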